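Raise the counterweighted guard arm and push the die home

TASK

Push the counterweighted guard arm up past its balance point so that it stays raised by itself; only then push the oblong steel cutting die that waits in front of it along the board, under the raised arm, until its long side lies flat against the stand's back stop. Only push: never lift or tip the die, leave the weight, the punch and the stack of blanks where they are, and finish with the arm still up.

Things in the scene. Friction and masses are not known exactly. Their poses are not given: they have to be found in the camera images.
- stand: Steel stand fixed to the board. Origin on the board, mid-lane, straight below the lowered guard arm; x points along the lane away from the robot (push direction), y to the left, z up. A 6 mm thick base strip lies at y = 122 to 178 mm, x = -50 to 110 mm; on it two hinge cheeks 117 mm high at y = 150 mm.
- back_stop (a point): Point on the board in the lane's middle, at the foot of the stand's back stop, on the face towards the robot (stand x = 90 mm, y = 0); frame parallel to the stand's. The back stop is a steel bar across the lane, 28 mm high, 10 mm thick, from stand y = -67 to 178 mm.
- hinge (a point): Point on the hinge axis of the guard arm, in the stand's frame x = 0, y = 150, z = 100 mm. The axis is parallel to the stand's x.
- guard (a joint): Guard arm angle, rad: 0 = lowered (slopes up 0.35 rad from the hinge, across the lane to the stand's -y), 1.5 = raised against its stop (0.28 past upright). Let go below about 0.8 it falls back to 0, above that it falls on to 1.5 by itself, slowly (damped). Raising it at the rod takes about 2 N plus 1 N at 1 rad/s. 18 mm square beam in the stand's x = 0 plane, end 250 mm from the hinge axis.
- counterweight (a point): Centre of the arm's steel counterweight, 44x34x34 mm, on a stem 75 mm from the hinge axis. Lowered it stands above and outward (stand +y) of the hinge; it swings outward and down as the arm rises.
- rod (a point): On the axis of the arm's cross rod: round steel, 12 mm thick, 110 mm long, parallel to the stand's x, 232 mm from the hinge axis, from 75 mm before to 35 mm behind the beam. This point is 35 mm before (robot side of) the beam's centre plane. Lowered it is 180 mm above the board; it circles about the hinge, up and to the stand's +y. Push it from its outer (-y), lower side.
- die: The oblong strip-steel cutting die to be pushed: 88 mm along its own x, 36 to 40 mm along its own y, 30 mm high, about 0.2 kg, open in the middle, standing on the board in front of the arm with its long side about across the lane. Origin at the centre of its underside. Against the back stop its origin is at about x = 72 mm in the stand's frame.
- knob_weight: Bystander: steel weight with a round wooden knob, 50x62x48 mm, to the left front. Origin at the centre of its underside.
- punch: Bystander: round steel hand punch lying on its side, 104 mm long along its own y, 18 mm thick, to the right behind. Origin at the centre of its underside.
- blanks: Bystander: stack of oval leather blanks held by a band, 83x50x19 mm, to the right front. Origin at the centre of its underside.
Not all that is in view belongs to the job. Of the things that look like the die, take the one that is farthest from the robot's base at the start.

How it is judged:
On the way, in this order (a step that is already met when the one before it is completed fails the run):
1. the guard arm stands raised while the die still waits (value of joint guard above 1.35 rad), for 0.2 s.
2. the die lies against the back stop with the arm up (value of joint guard above 1.35 rad and x of die in the frame of stand between 0.065 and 0.08 m and y of die in the frame of stand between -0.045 and 0.045 m and angle between the y axis of die and the x axis of stand, either way round below 0.12 rad and height (world z) of die below 0.006 m), for 0.2 s.
At the end, for the whole second after the job is handed in: Guard arm raised by more than 1.35 rad and staying there; the die flat on the board, at rest, its long side against the back stop (within about 7 mm and 0.12 rad), within 45 mm of the lane's middle line (all of step 2 and linear speed of die below 0.01 m/s); the robot touches nothing.
It fails at once if the die is lifted or tipped (height (world z) of die above 0.012 m or angle between die's own z axis and vertical above 0.3 rad).
It fails at once if a bystander is moved more than 25 mm (distance of any of knob_weight, punch, blanks from where it was at the start of the episode above 0.025 m).
It also fails if it takes over 58 s, if anything falls off the work surface, if the arm or the gripper's body presses on something with over 40 N, if the wrist force passes 120 N, or if a joint passes its speed limit or range.

ROBOT

A 6-joint arm with a two-finger parallel gripper is mounted at the origin on a cart in front of the work surface, level with it; the furniture and walls round the work are solid. World frame = base frame: x ahead of the robot, y to its left, z up, the work surface at z = 0. Lengths are in m, angles in rad, forces in N, time in s.
With the tool pointing down it reaches from about 0.3 to 0.85 m from the base axis. Payload 5.4 kg.
Tool frame: the origin (TCP) lies at the very end of the fingers, on their centre line; the grasp point (between the pads) lies 19 mm behind it; y points along the fingers, x is the direction in which the jaws open and shut, and the axes are right-handed (so a half turn about y gives the same grasp; the last joint's range is limited). The gripper opens to 85 mm and grips with 20 to 120 N. Pads are 22 mm wide; open, the fingers measure 114 mm over their backs; the gripper's body (76 mm by 85 mm) begins 54 mm behind the grasp point. The pads swing forward as they close: fully open they stand 13 mm farther back than shut.
Start: joints at [-1.523, 0.158, 1.597, -0, 1.386, -0.21], TCP at [0.147, -0.556, 0.231] pointing down, gripper open.
Joint ranges: [-2.91, 2.91], [-0.94, 2.29], [0.18, 2.7], [-1.29, 4.43], [0.17, 2.64], [-3, 3]. Speed limits (rad/s): [2.57, 2.57, 3.14, 3.14, 3.14, 3.14].

INTERFACE

Orientations are given as [roll, pitch, yaw] about the fixed x, y, z axes, in that order (R = Rz(yaw) Ry(pitch) Rx(roll)).
In Python, from station import monitor, vision, workorder gives the robot as it stands.
- The arm moves only by the shell command python3 -m handwheel 'ROWS' [OPENING] [FORCE]. ROWS is JSON, a list of rows, each an object with "travel": the shift along the tool's x, y, z in mm, a list of three; "rotation": the turn, a rotation vector about the tool's x, y, z in rad, a list of three. A call has 1 to 20 rows; each row shifts and turns the commanded pose from where the row before left it, along the tool's axes as they then stand; what a row does not reach is not made up. A row lasts 1/12 s, in which the tool goes at most 41.7 mm and 7.16 degrees, less where a joint would pass 70% of its speed; a pose out of reach is approached as far as the arm can. A call is refused whole if a number of a shift passes 41.7 or a number of a turn 0.125, either way. A call with a gripper value outside its range is refused whole. OPENING is the closure, from -1 (fully open) to 1 (shut), set as the call begins (- or left out, the last holds). The fingers move at their own pace and stop on an object; FORCE is the grip in N (left out, the last holds). Time passes only in rows, so rows that do not move let the fingers close. It gives the time, the measured TCP pose, the force and the opening at its end, in the units of the state.
- monitor.observe(): the state, without advancing time (a new reading comes with each control period).
- vision.capture(name): name is "scene" or "side" or "wrist"; returns the picture (384x512x3 uint8, red, green, blue); there is no depth.
- vision.get_calibration(name): a dict with "fovy" (degrees; the focal length in pixels is half the picture's height over the tangent of half this angle, whatever the lens; pixels are square), "cx", "cy" (the principal point, pixels), "extrinsics" (4x4, takes a point from camera to world coordinates). Camera axes: x right, y down, z forward; pixel columns grow to the right and rows downward; lengths in m; the calibration is good to about 2 mm. A picture is of the moment at which its call begins: read the wrist's pose just before it. get_calibration takes no time and is no camera call; for the wrist camera it gives the pose at the moment of the call.
- workorder.finish_job(): hands the job in, once; it reports no verdict.
The state is a dict: "time_s": time; "joint_pos": joint angles; "joint_velocities": joint speeds; "joint_efforts": joint torques, N m; "ee_pos": TCP position; "eef_rot": TCP orientation; "wrist_force": force on the tool from outside, world axes, zero at the start; "moment": the same for the moment, N m; "grip_width": finger opening in m.
Only numpy, scipy, OpenCV 4.12 (cv2) and the standard library are available. Lean on these libraries where they do the work, as an engineer would, in place of code of your own. Each camera call takes 0.05 s, during which the arm holds its last target.

## Working session

There is one attempt and no reset: what is moved stays moved. The work goes in short steps, Python scripts to look and compute and a shell command to move; the robot and the scene stay as the last step left them, time stands still between calls to the robot, and variables do not carry over. Pictures are saved under pics/ and viewed, and the job is handed in when it is done.

```bash
ls; mkdir -p pics; python3 - <<'E'
from station import monitor, vision
import cv2
s=monitor.observe(); print(s)
for n in ["scene","side","wrist"]:
    c=vision.get_calibration(n); print(n,c)
    im=vision.capture(n); cv2.imwrite(f"pics/{n}0.png",im[:,:,::-1])
E
```

```text
pics
{'time_s': 0.0, 'joint_pos': array([-1.52311689e+00,  1.59021330e-01,  1.59822645e+00, -1.22612963e-05,
        1.38619996e+00, -2.10068497e-01]), 'joint_velocities': array([-0.00082846,  0.00268795, -0.0009467 , -0.00031822, -0.00082782,
       -0.00018633]), 'joint_efforts': array([-1.08714168e-03, -3.96006989e+01, -3.31430447e+01, -2.74416634e-04,
        8.57896783e-03,  1.97501365e-06]), 'ee_pos': array([ 0.14653394, -0.55539922,  0.23033536]), 'eef_rot': array([-1.57042127,  0.00181682, -1.31304579]), 'wrist_force': array([-0.39615902,  0.49790189, -0.01843691]), 'moment': array([0.01877804, 0.02433947, 0.00907819]), 'grip_width': 0.08539553242166598}
scene {'fovy': 52.00570638319407, 'cx': 248.1582062250435, 'cy': 196.82683902779667, 'extrinsics': array([[-0.48873822, -0.53575732,  0.6885485 , -0.29241921],
       [-0.8724295 ,  0.29894894, -0.38664751,  0.48120833],
       [ 0.00130839, -0.78967945, -0.61351826,  0.86092843],
       [ 0.        ,  0.        ,  0.        ,  1.        ]])}
side {'fovy': 55.552661372873956, 'cx': 254.14564492170712, 'cy': 191.54053731759004, 'extrinsics': array([[ 0.92146896, -0.33304422,  0.19994123,  0.30079404],
       [-0.38835378, -0.80140656,  0.45489434, -0.45528876],
       [ 0.00873428, -0.49681895, -0.86781026,  1.08056074],
       [ 0.        ,  0.        ,  0.        ,  1.        ]])}
wrist {'fovy': 58.975742065956645, 'cx': 252.01820086169968, 'cy': 195.1595831651795, 'extrinsics': array([[ 0.25481621, -0.93061625, -0.26272057,  0.21242973],
       [-0.96698835, -0.24565002, -0.06774654, -0.53820878],
       [-0.00149128,  0.27131064, -0.96249068,  0.37250829],
       [ 0.        ,  0.        ,  0.        ,  1.        ]])}
```

View pics/scene0.png

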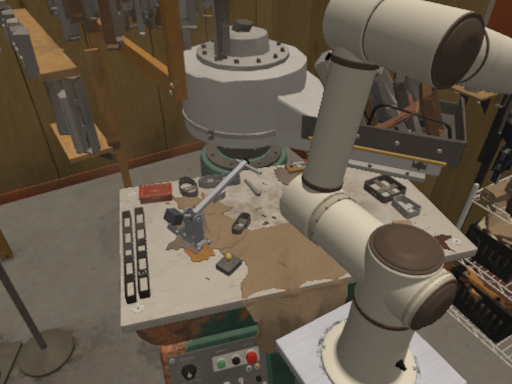

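View pics/side0.png

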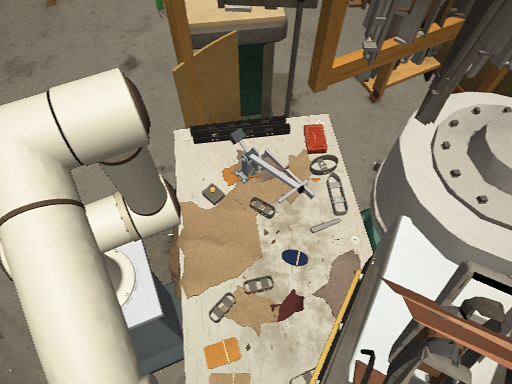

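View pics/wrist0.png

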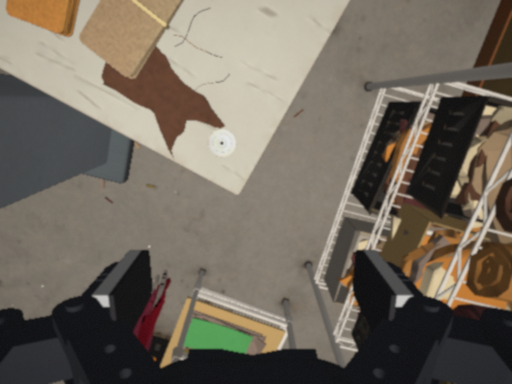

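```bash
cat > h.py <<'E'
import numpy as np, cv2
from station import monitor, vision
def cal(n):
    c=vision.get_calibration(n); f=192/np.tan(np.radians(c['fovy']/2)); return f,c['cx'],c['cy'],np.array(c['extrinsics'])
def ray(c,u,v):
    f,cx,cy,E=c; d=E[:3,:3]@np.array([(u-cx)/f,(v-cy)/f,1]); return E[:3,3],d
def onz(c,u,v,z=0):
    o,d=ray(c,u,v); return o+d*(z-o[2])/d[2]
def proj(c,p):
    f,cx,cy,E=c; q=E[:3,:3].T@(np.array(p)-E[:3,3]); return np.array([cx+f*q[0]/q[2],cy+f*q[1]/q[2]])
def crop(n,out,x0,y0,x1,y1,k):
    im=vision.capture(n)[:,:,::-1]; cv2.imwrite(out,cv2.resize(im[y0:y1,x0:x1],None,fx=k,fy=k,interpolation=cv2.INTER_CUBIC))
E
python3 - <<'E'
from h import *
crop('side','pics/s1.png',180,110,380,260,4)
crop('scene','pics/c1.png',110,150,310,300,4)
c=cal('side')
for p in [(262,207),(258,284),(222,306),(337,195),(322,165),(294,257),(325,226),(213,192),(315,137)]: print(p,onz(c,*p,0.01).round(3))
E
```

```text
(262, 207) [0.549 0.042 0.01 ]
(258, 284) [ 0.436 -0.189  0.01 ]
(222, 306) [ 0.316 -0.207  0.01 ]
(337, 195) [ 0.8   -0.014  0.01 ]
(322, 165) [0.811 0.113 0.01 ]
(294, 257) [ 0.571 -0.155  0.01 ]
(325, 226) [ 0.708 -0.099  0.01 ]
(213, 192) [0.418 0.158 0.01 ]
(315, 137) [0.846 0.234 0.01 ]
```

View pics/s1.png

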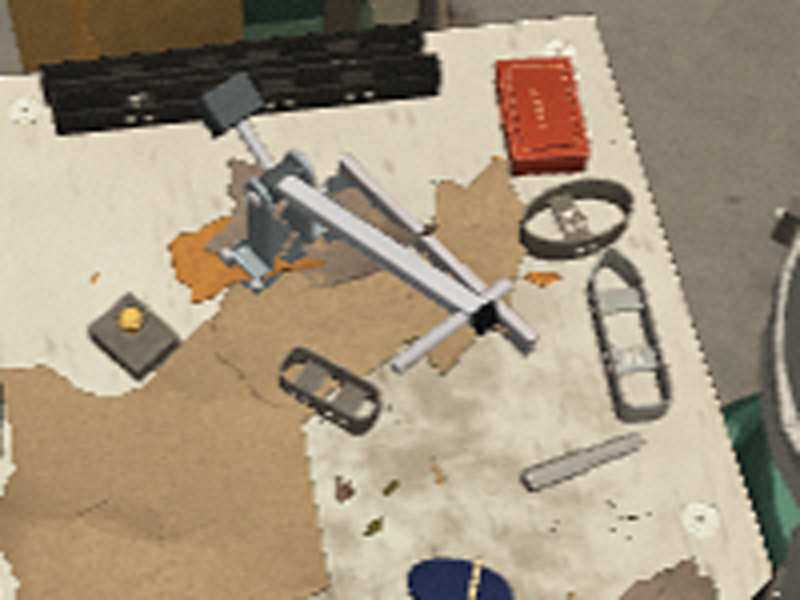

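View pics/c1.png

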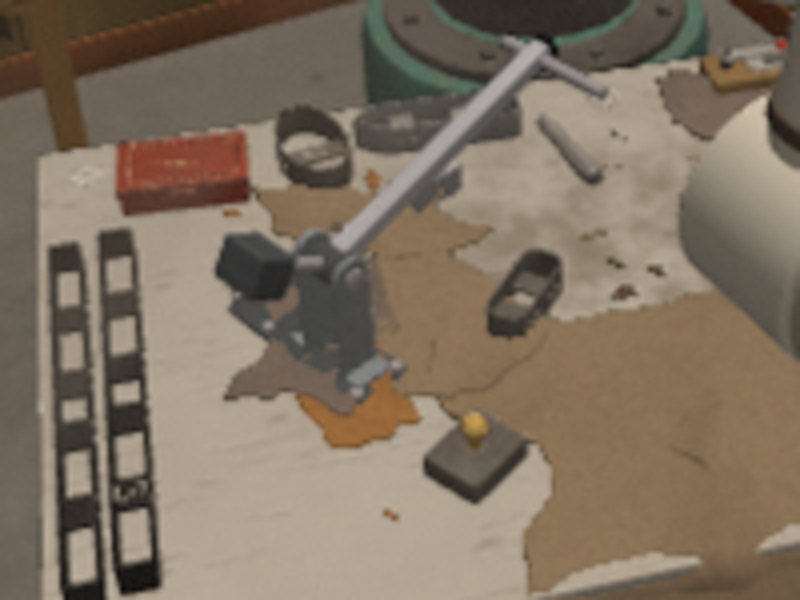

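```bash
cat > fit.py <<'E'
from h import *
from scipy.optimize import least_squares
cs,cc=cal('side'),cal('scene')
Y=150-232*np.cos(.35);Z=100+232*np.sin(.35)
obs=[('s',(-75,Y,Z),(279.3,201.5)),('s',(35,Y,Z),(307,181.5)),('s',(95,-67,28),(312.5,195.7)),('s',(95,178,28),(266.2,149.2)),
('c',(35,Y,Z),(236,160.5)),('c',(-75,Y,Z),(261,173))]
def P(p,q):
    c,s=np.cos(p[2]),np.sin(p[2]); q=np.array(q)/1000; return np.array([p[0]+c*q[0]-s*q[1],p[1]+s*q[0]+c*q[1],q[2]])
def res(p): return np.concatenate([proj(cs if o[0]=='s' else cc,P(p,o[1]))-o[2] for o in obs])
r=least_squares(res,[.65,.05,0]); print(r.x.round(4), np.degrees(r.x[2]), res(r.x).round(1).reshape(-1,2))
p=r.x
np.save('stand.npy',p)
for n,q in dict(hinge=(0,150,100),rod=(-35,Y,Z),back=(90,0,0),bs0=(90,-67,28),bs1=(90,178,28),bt0=(90,-67,0),bt1=(90,178,0)).items(): print(n,P(p,q).round(3))
def drawn(out,n):
    c=cs if n=='side' else cc
    im=vision.capture(n)[:,:,::-1]
    b=(180,110,380,260) if n=='side' else (110,150,310,300)
    k=4; im=cv2.resize(im[b[1]:b[3],b[0]:b[2]],None,fx=k,fy=k,interpolation=cv2.INTER_CUBIC)
    L=[[(-75,Y,Z),(35,Y,Z)],[(0,150,100),(0,150-250*np.cos(.35),100+250*np.sin(.35))],[(90,-67,28),(90,178,28),(100,178,28),(100,-67,28),(90,-67,28),(90,-67,0),(90,178,0)],[(-50,122,6),(110,122,6),(110,178,6),(-50,178,6),(-50,122,6)]]
    for l in L:
        pts=np.array([(proj(c,P(p,q))-b[:2]+.5)*k for q in l]).astype(np.int32)
        cv2.polylines(im,[pts],False,(0,255,0),1)
    cv2.imwrite(out,im)
drawn('pics/fs.png','side');drawn('pics/fc.png','scene')
# die top outline corners
E
python3 fit.py
```

```text
[0.6098 0.0453 0.2877] 16.483354634961373 [[-1.1  0.9]
 [-0.2 -0.2]
 [ 1.1 -0.5]
 [-0.3 -0.5]
 [-0.  -1.1]
 [ 0.1 -0.1]]
hinge [0.567 0.189 0.1  ]
rod [ 0.596 -0.03   0.18 ]
back [0.696 0.071 0.   ]
bs0 [0.715 0.007 0.028]
bs1 [0.646 0.241 0.028]
bt0 [0.715 0.007 0.   ]
bt1 [0.646 0.241 0.   ]
```

View pics/fs.png

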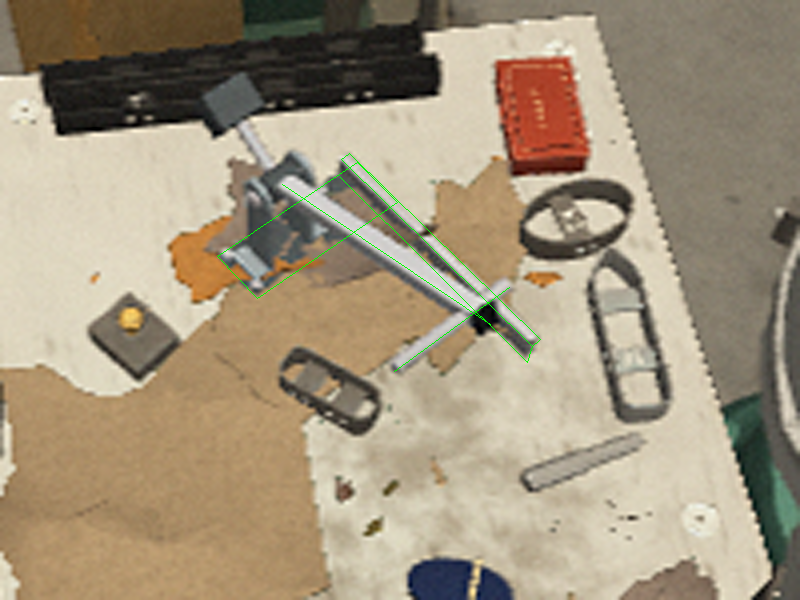

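View pics/fc.png

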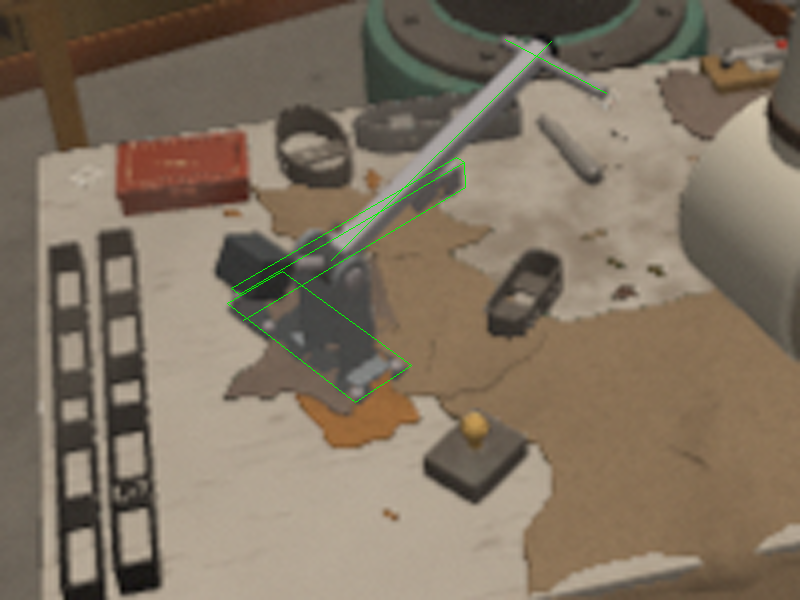

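Candidates for the die in the side view are (262,207), (258,284) and (222,306). The long open form at (337,195) and the ring at (322,165) are too big or round. I choose (262,207): of the three look-alikes it is farthest from the base (0.55 m against 0.475 and 0.38), and it lies in front of the arm. Next I move over for a close wrist look.

```bash
python3 -m handwheel '[{"travel":[-25,0,28],"rotation":[0,0,0]},{"travel":[-25,0,28],"rotation":[0,0,0]},{"travel":[-25,0,28],"rotation":[0,0,0]},{"travel":[-25,0,28],"rotation":[0,0,0]},{"travel":[-25,0,28],"rotation":[0,0,0]},{"travel":[-25,0,28],"rotation":[0,0,0]},{"travel":[-25,0,28],"rotation":[0,0,0]},{"travel":[-25,0,28],"rotation":[0,0,0]},{"travel":[-25,0,28],"rotation":[0,0,0]},{"travel":[-25,0,28],"rotation":[0,0,0]},{"travel":[-25,0,28],"rotation":[0,0,0]},{"travel":[-25,0,28],"rotation":[0,0,0]},{"travel":[-25,0,28],"rotation":[0,0,0]},{"travel":[-25,0,28],"rotation":[0,0,0]},{"travel":[-25,0,28],"rotation":[0,0,0]},{"travel":[-25,0,28],"rotation":[0,0,0]}]' 1
R='{"travel":[0,0,0],"rotation":[0,-0.122,0]}'; true
python3 -m handwheel '[{"travel":[0,0,0],"rotation":[0,-0.122,0]},{"travel":[0,0,0],"rotation":[0,-0.122,0]},{"travel":[0,0,0],"rotation":[0,-0.122,0]},{"travel":[0,0,0],"rotation":[0,-0.122,0]},{"travel":[0,0,0],"rotation":[0,-0.122,0]},{"travel":[0,0,0],"rotation":[0,-0.122,0]},{"travel":[0,0,0],"rotation":[0,-0.122,0]},{"travel":[0,0,0],"rotation":[0,-0.122,0]},{"travel":[0,0,0],"rotation":[0,-0.122,0]},{"travel":[0,0,0],"rotation":[0,-0.122,0]},{"travel":[0,0,0],"rotation":[0,-0.122,0]},{"travel":[0,0,0],"rotation":[0,-0.122,0]},{"travel":[0,0,0],"rotation":[0,-0.122,0]}]'
python3 -m handwheel '[{"travel":[0,0,0],"rotation":[0,-0.122,0]},{"travel":[0,0,0],"rotation":[0,-0.122,0]},{"travel":[0,0,0],"rotation":[0,-0.122,0]},{"travel":[0,0,0],"rotation":[0,-0.122,0]},{"travel":[0,0,0],"rotation":[0,-0.122,0]},{"travel":[0,0,0],"rotation":[0,-0.122,0]},{"travel":[0,0,0],"rotation":[0,-0.122,0]},{"travel":[0,0,0],"rotation":[0,-0.122,0]},{"travel":[0,0,0],"rotation":[0,-0.122,0]},{"travel":[0,0,0],"rotation":[0,-0.122,0]},{"travel":[0,0,0],"rotation":[0,-0.122,0]},{"travel":[0,0,0],"rotation":[0,-0.122,0]},{"travel":[0,0,0],"rotation":[0,-0.122,0]}]'
python3 - <<'E'
from h import *
s=monitor.observe(); print(s['time_s'],s['ee_pos'],s['eef_rot'],s['joint_pos'])
c=cal('wrist'); np.save('w1.npy',np.r_[c[:3],c[3].ravel()])
im=vision.capture('wrist')[:,:,::-1]; cv2.imwrite('pics/w1.png',cv2.resize(im,None,fx=1.5,fy=1.5))
E
```

```text
time_s: 1.68
ee_pos: [0.4786, -0.0531, 0.2315]
eef_rot: [-1.57, -0.001, -1.313]
wrist_force: [0.1, -1.1, -0.4]
grip_width: 0.0001
time_s: 2.77
ee_pos: [0.4778, -0.055, 0.2313]
eef_rot: [-1.571, -0.0, 0.279]
wrist_force: [-0.1, -0.4, -0.6]
grip_width: 0.0
time_s: 3.85
ee_pos: [0.4778, -0.055, 0.2313]
eef_rot: [-1.571, 0.0, 1.865]
wrist_force: [0.3, 0.7, -0.3]
grip_width: 0.0002
3.85 [ 0.47777431 -0.05497284  0.23132459] [-1.57086191e+00  1.86284646e-05  1.86504326e+00] [-3.66541398e-01 -9.05065292e-02  1.85234212e+00  2.60172662e-05
  1.37969385e+00 -2.23158959e+00]
```

```bash
sleep 1
```

```text
(no output)
```

View pics/w1.png

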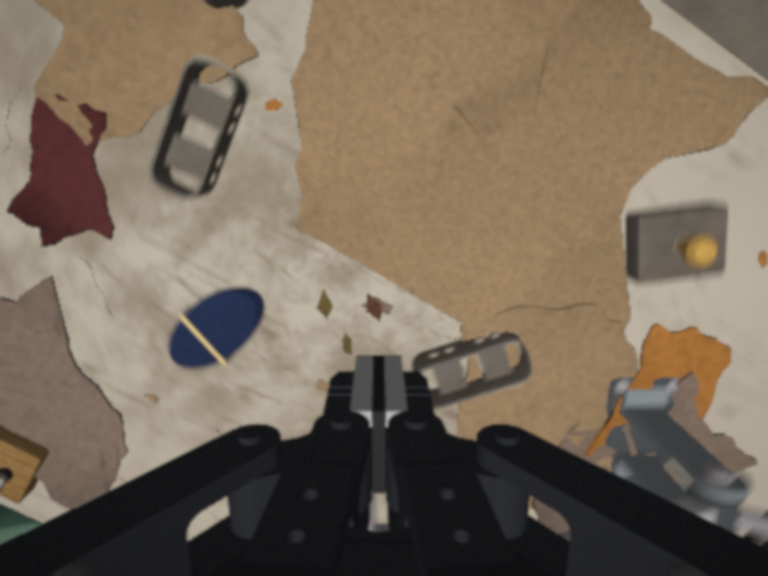

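```bash
python3 - <<'E'
from h import *
w=np.load('w1.npy'); c=(w[0],w[1],w[2],w[3:].reshape(4,4))
p=np.load('stand.npy')
def loc(q):
    d=q[:2]-p[:2]; C,S=np.cos(p[2]),np.sin(p[2]); return np.round(1000*np.array([C*d[0]+S*d[1],-S*d[0]+C*d[1]]),1)
for n,u,v,z in [('topL',415,358,.03),('topR',520,335,.03),('botL',442,405,.03),('botR',530,375,.03),('rightmost',531,355,.03),('strip-50,122',612,382,.006),('strip-50,178',683,380,.006),('punch?',0,0,0),('blanks',216,327,.019),('weightL',627,245,.0),('weight far',727,268,0)]:
    q=onz(c,u/1.5,v/1.5,z); print(n,q.round(4),loc(q))
im=vision.capture('wrist')[:,:,::-1]; cv2.imwrite('pics/w1c.png',cv2.resize(im[200:340,260:512],None,fx=3,fy=3,interpolation=cv2.INTER_CUBIC))
E
```

```text
topL [ 0.5432 -0.007   0.03  ] [-78.7 -31.3]
topR [0.5045 0.0595 0.03  ] [-97.   43.6]
botL [0.5733 0.0239 0.03  ] [-41.  -10.1]
botR [0.5315 0.0779 0.03  ] [-65.8  53.5]
rightmost [0.5166 0.0728 0.03  ] [-81.6  52.8]
strip-50,122 [0.5268 0.1526 0.006 ] [-49.2 126.5]
strip-50,178 [0.509  0.2054 0.006 ] [-51.3 182.1]
punch? [ 0.393  -0.3397  0.    ] [-317.2 -307.6]
blanks [ 0.5665 -0.1528  0.019 ] [ -97.7 -177.6]
weightL [0.4231 0.1215 0.    ] [-157.4  126.1]
weight far [0.4174 0.2007 0.    ] [-140.4  203.6]
```

View pics/w1c.png

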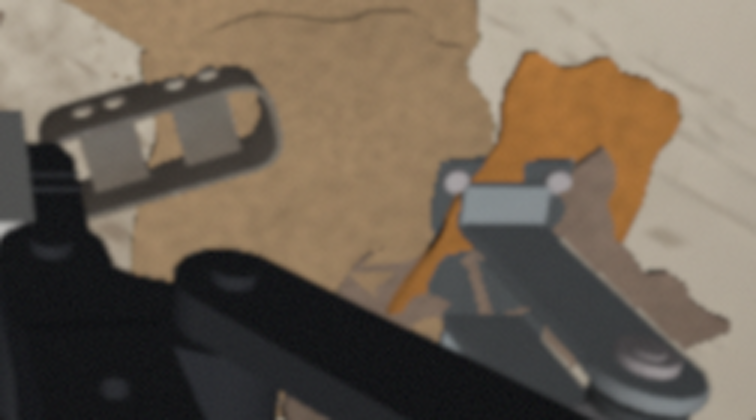

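Die is at about stand (-67, 9) mm, its left end turned ~0.24 rad back towards the robot. Now position beside the rod and tilt.

```bash
python3 -m handwheel '[{"travel":[-19,0,0],"rotation":[0,0,0]},{"travel":[-19,0,0],"rotation":[0,0,0]},{"travel":[-19,0,0],"rotation":[0,0,0]},{"travel":[0,0,-34],"rotation":[0,0,0]},{"travel":[0,0,-34],"rotation":[0,0,0]},{"travel":[0,0,-34],"rotation":[0,0,0]},{"travel":[0,24,0],"rotation":[0,0,0]},{"travel":[0,24,0],"rotation":[0,0,0]},{"travel":[0,24,0],"rotation":[0,0,0]},{"travel":[0,0,0],"rotation":[0,0,-0.1]},{"travel":[0,0,0],"rotation":[0,0,-0.1]},{"travel":[0,0,0],"rotation":[0,0,-0.1]},{"travel":[0,0,0],"rotation":[0,0,-0.1]},{"travel":[0,0,0],"rotation":[0,0,0]}]'
cat > loc.py <<'E'
from h import *
from scipy.spatial.transform import Rotation as Ro
p=np.load('stand.npy'); C,S=np.cos(p[2]),np.sin(p[2])
def loc(q):
    d=np.array(q)[:2]-p[:2]; return np.round(1000*np.array([C*d[0]+S*d[1],-S*d[0]+C*d[1],q[2]]),1)
def st():
    s=monitor.observe(); R=Ro.from_euler('xyz',s['eef_rot']).as_matrix(); RS=np.array([[C,S,0],[-S,C,0],[0,0,1]])
    print(round(s['time_s'],2),'tcp stand',loc(s['ee_pos']),'F',(RS@s['wrist_force']).round(1),'w',round(s['grip_width'],3)); return s,RS@R
E
python3 - <<'E'
from loc import *
s,R=st(); print(R.round(3)); print(s['joint_pos'])
crop('side','pics/s2.png',180,110,380,260,4)
crop('scene','pics/c2.png',110,100,310,250,4)
E
```

```text
time_s: 5.12
ee_pos: [0.5916, -0.0834, 0.1575]
eef_rot: [-1.567, -0.404, 1.85]
wrist_force: [0.2, -0.6, -0.8]
grip_width: 0.0001
5.12 tcp stand [ -54.  -118.2  157.5] F [ 0.  -0.6 -0.8] w 0.0
[[ 0.007 -0.001 -1.   ]
 [ 0.92   0.393  0.007]
 [ 0.393 -0.92   0.003]]
[-0.49064128  0.44819649  1.43992299  0.28315916  1.54619498 -2.39088407]
```

```bash
sleep 1
```

```text
(no output)
```

View pics/s2.png

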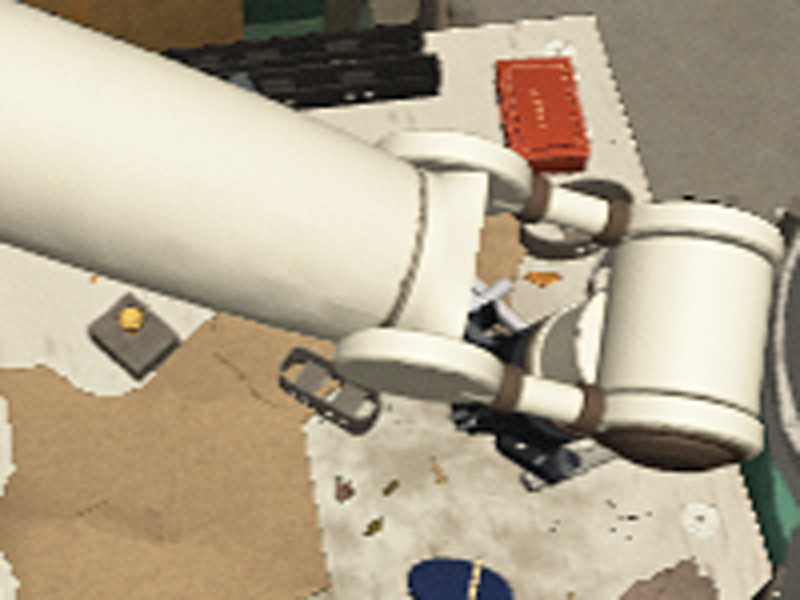

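View pics/c2.png

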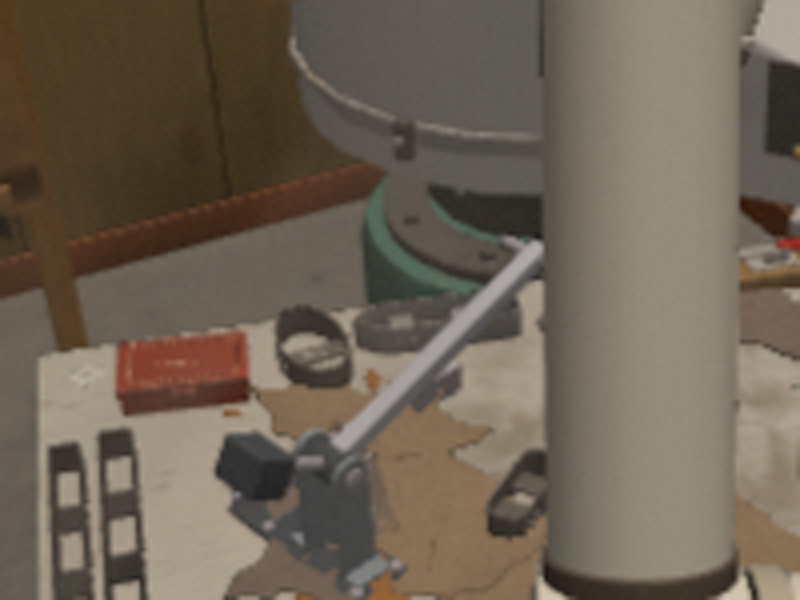

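```bash
python3 - <<'E'
from loc import *
cs,cc=cal('side'),cal('scene')
for u,v in [(285,170),(232,155),(180,140),(300,180),(355,195)]:
    o,d=ray(cs,u,v)
    best=min(((abs(proj(cc,o+d*t)[0]-270),t) for t in np.arange(.2,1.6,.002)))
    q=o+d*best[1]; print((u,v),q.round(3),loc(q),proj(cc,q).round(0))
im=vision.capture('scene')[:,:,::-1]; cv2.imwrite('pics/c3.png',im)
im=vision.capture('side')[:,:,::-1]; cv2.imwrite('pics/s3.png',im)
E
```

```text
(285, 170) [ 0.551 -0.061  0.377] [-86.8 -85.2 376.9] [270. 113.]
(232, 155) [0.447 0.005 0.406] [-167.6    7.8  406.1] [270. 124.]
(180, 140) [0.349 0.066 0.436] [-244.3   94.3  436.3] [270. 136.]
(300, 180) [ 0.583 -0.083  0.345] [ -62.2 -114.9  345.3] [270. 117.]
(355, 195) [ 0.699 -0.156  0.313] [  28.7 -217.9  313.1] [270. 107.]
```

View pics/c3.png

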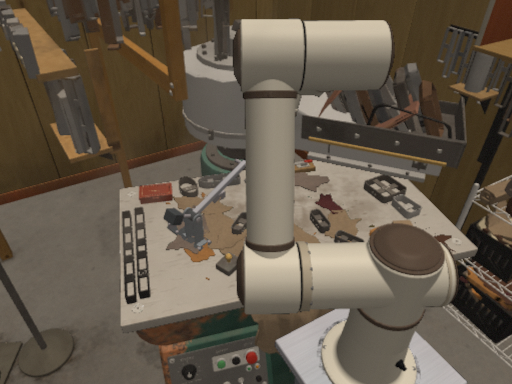

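View pics/s3.png

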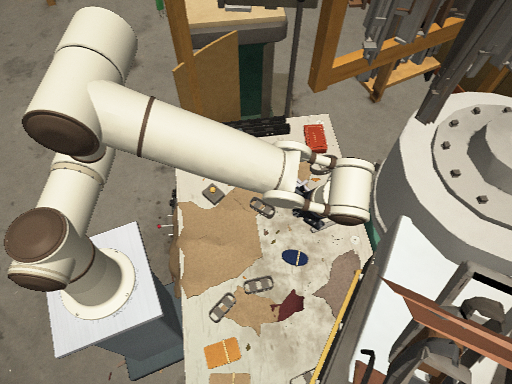

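```bash
python3 - <<'E'
from loc import *
cs=cal('side'); n=np.array([np.sin(.4906),np.cos(.4906),0]) # normal (left)
for u,v in [(100,110),(150,130),(285,170),(300,180),(350,190)]:
    o,d=ray(cs,u,v); t=(.12-n@o)/(n@d); q=o+t*d; print((u,v),q.round(3),loc(q))
E
```

```text
(100, 110) [0.233 0.011 0.636] [-370.5   74.3  636.1]
(150, 130) [ 0.296 -0.022  0.595] [-319.7   24.1  594.9]
(285, 170) [ 0.505 -0.134  0.506] [-151.5 -141.7  506.4]
(300, 180) [ 0.533 -0.149  0.476] [-128.8 -164.   475.6]
(350, 190) [ 0.623 -0.197  0.454] [ -56.1 -235.7  453.7]
```

```bash
python3 -m handwheel '[{"travel":[0,20,0],"rotation":[0,0,0]},{"travel":[16,0,0],"rotation":[0,0,0]},{"travel":[14,0,0],"rotation":[0,0,0]},{"travel":[5,0,0],"rotation":[0,0,0]},{"travel":[3,0,0],"rotation":[0,0,0]},{"travel":[0,0,0],"rotation":[0,0,0]}]'
python3 - <<'E'
from loc import *
st()
crop('scene','pics/c4.png',160,120,310,230,5)
im=vision.capture('wrist')[:,:,::-1]; cv2.imwrite('pics/w4.png',im)
for k in range(0,28):
    a=.35+.0431*(k+.5); print((round(10*np.sin(a+.404),1),round(-10*np.cos(a+.404),1)),end=' ')
E
```

```text
time_s: 5.82
ee_pos: [0.5806, -0.041, 0.158]
eef_rot: [-1.573, -0.392, 1.861]
wrist_force: [0.6, -7.6, 1.1]
grip_width: 0.0002
5.82 tcp stand [-52.5 -74.4 158. ] F [-1.6 -7.4  1.1] w 0.0
(np.float64(7.0), np.float64(-7.1)) (np.float64(7.3), np.float64(-6.8)) (np.float64(7.6), np.float64(-6.5)) (np.float64(7.9), np.float64(-6.2)) (np.float64(8.1), np.float64(-5.8)) (np.float64(8.4), np.float64(-5.5)) (np.float64(8.6), np.float64(-5.1)) (np.float64(8.8), np.float64(-4.7)) (np.float64(9.0), np.float64(-4.4)) (np.float64(9.2), np.float64(-4.0)) (np.float64(9.3), np.float64(-3.6)) (np.float64(9.5), np.float64(-3.2)) (np.float64(9.6), np.float64(-2.7)) (np.float64(9.7), np.float64(-2.3)) (np.float64(9.8), np.float64(-1.9)) (np.float64(9.9), np.float64(-1.5)) (np.float64(9.9), np.float64(-1.1)) (np.float64(10.0), np.float64(-0.6)) (np.float64(10.0), np.float64(-0.2)) (np.float64(10.0), np.float64(0.2)) (np.float64(10.0), np.float64(0.7)) (np.float64(9.9), np.float64(1.1)) (np.float64(9.9), np.float64(1.5)) (np.float64(9.8), np.float64(1.9)) (np.float64(9.7), np.float64(2.4)) (np.float64(9.6), np.float64(2.8)) (np.float64(9.5), np.float64(3.2)) (np.float64(9.3), np.float64(3.6))
```

```bash
sleep 1
```

```text
(no output)
```

View pics/c4.png

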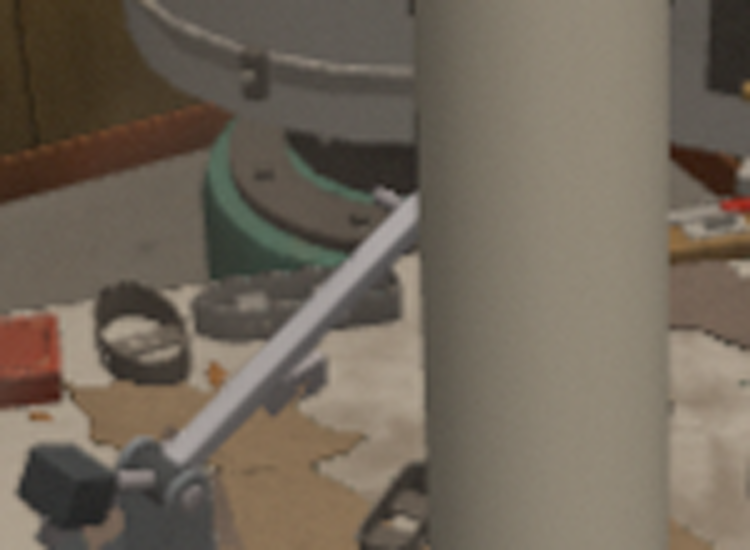

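View pics/w4.png

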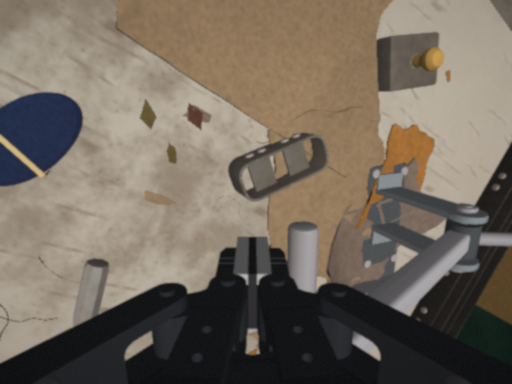

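The wrist view shows the rod end at (303,230) resting against the shut fingers (252,245), and the force reads -7 N. Now I follow the arc.

```bash
python3 -m handwheel '[{"travel":[7,-7,0],"rotation":[0,0,0]},{"travel":[7.3,-6.8,0],"rotation":[0,0,0]},{"travel":[7.6,-6.5,0],"rotation":[0,0,0]},{"travel":[7.9,-6.2,0],"rotation":[0,0,0]},{"travel":[8.1,-5.8,0],"rotation":[0,0,0]},{"travel":[8.4,-5.5,0],"rotation":[0,0,0]},{"travel":[8.6,-5.1,0],"rotation":[0,0,0]},{"travel":[8.8,-4.7,0],"rotation":[0,0,0]}]'
python3 - <<'E'
from loc import *
st()
im=vision.capture('wrist')[:,:,::-1]; cv2.imwrite('pics/w5.png',im)
E
```

```text
time_s: 6.58
ee_pos: [0.5691, -0.0015, 0.2267]
eef_rot: [-1.574, -0.395, 1.86]
wrist_force: [1.5, -3.5, 1.0]
grip_width: 0.0002
6.58 tcp stand [-52.3 -33.3 226.7] F [ 0.5 -3.8  1. ] w 0.0
```

```bash
sleep 1
```

```text
(no output)
```

View pics/w5.png

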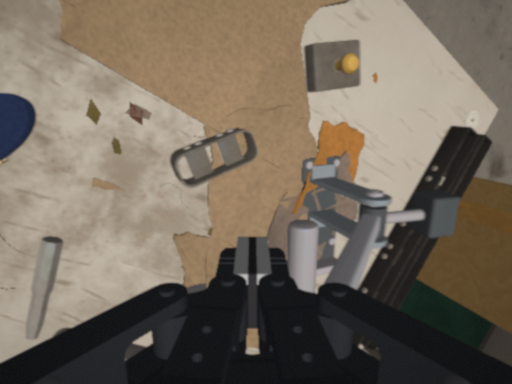

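Rod rising on the fingers (303,235), counterweight swinging out (445,215). Continue.

```bash
python3 -m handwheel '[{"travel":[9,-4.4,0],"rotation":[0,0,0]},{"travel":[9.2,-4,0],"rotation":[0,0,0]},{"travel":[9.3,-3.6,0],"rotation":[0,0,0]},{"travel":[9.5,-3.2,0],"rotation":[0,0,0]},{"travel":[9.6,-2.7,0],"rotation":[0,0,0]},{"travel":[9.7,-2.3,0],"rotation":[0,0,0]},{"travel":[9.8,-1.9,0],"rotation":[0,0,0]},{"travel":[9.9,-1.5,0],"rotation":[0,0,0]},{"travel":[9.9,-1.1,0],"rotation":[0,0,0]},{"travel":[10,-0.6,0],"rotation":[0,0,0]},{"travel":[10,-0.2,0],"rotation":[0,0,0]},{"travel":[10,0.2,0],"rotation":[0,0,0]},{"travel":[10,0.7,0],"rotation":[0,0,0]},{"travel":[9.9,1.1,0],"rotation":[0,0,0]},{"travel":[9.9,1.5,0],"rotation":[0,0,0]},{"travel":[9.8,1.9,0],"rotation":[0,0,0]},{"travel":[9.7,2.4,0],"rotation":[0,0,0]},{"travel":[9.6,2.8,0],"rotation":[0,0,0]},{"travel":[9.5,3.2,0],"rotation":[0,0,0]},{"travel":[9.3,3.6,0],"rotation":[0,0,0]}]'
python3 - <<'E'
from loc import *
st()
im=vision.capture('wrist')[:,:,::-1]; cv2.imwrite('pics/w6.png',im)
im=vision.capture('scene')[:,:,::-1]; cv2.imwrite('pics/c6.png',im)
E
```

```text
time_s: 8.3
ee_pos: [0.5181, 0.1678, 0.3072]
eef_rot: [-1.571, -0.4, 1.859]
wrist_force: [-0.5, 0.1, 0.5]
grip_width: -0.0001
8.3 tcp stand [-53.2 143.5 307.2] F [-0.5  0.3  0.5] w -0.0
```

```bash
sleep 1
```

View pics/w6.png

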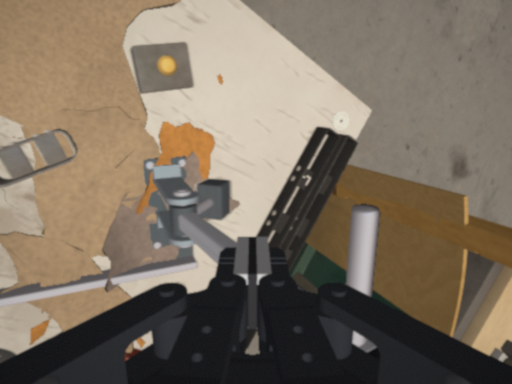

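View pics/c6.png

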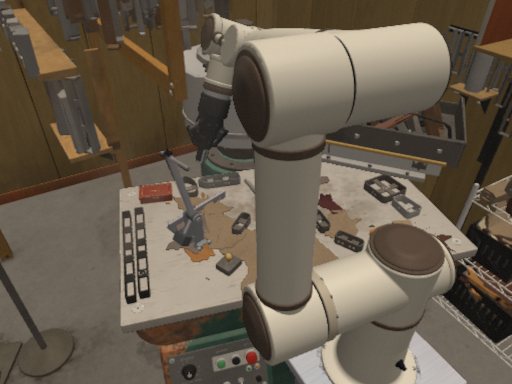

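The rod at (365,210) has left the fingers and the arm has fallen past upright. Retreat to behind the die, straighten up, half-open.

```bash
python3 -m handwheel '[{"travel":[-31,-13.2,0],"rotation":[0,0,0]},{"travel":[-31,-13.2,0],"rotation":[0,0,0]},{"travel":[-31,-13.2,0],"rotation":[0,0,0]},{"travel":[-31,-13.2,0],"rotation":[0,0,0]},{"travel":[0,0,20],"rotation":[0,0,0.1]},{"travel":[0,0,20],"rotation":[0,0,0.1]},{"travel":[0,0,20],"rotation":[0,0,0.1]},{"travel":[0,0,20],"rotation":[0,0,0.1]},{"travel":[0,30,0],"rotation":[0,0,0]},{"travel":[0,30,0],"rotation":[0,0,0]},{"travel":[0,30,0],"rotation":[0,0,0]},{"travel":[0,0,0],"rotation":[0,0,0]}]' 0
python3 - <<'E'
from loc import *
s,R=st(); print(R.round(3))
c=cal('wrist'); np.save('w7.npy',np.r_[c[:3],c[3].ravel()])
im=vision.capture('wrist')[:,:,::-1]; cv2.imwrite('pics/w7.png',im)
im=vision.capture('scene')[:,:,::-1]; cv2.imwrite('pics/c7.png',im)
E
```

```text
time_s: 9.4
ee_pos: [0.476, 0.0156, 0.2114]
eef_rot: [-1.561, -0.005, 1.859]
wrist_force: [-1.3, -0.1, -1.4]
grip_width: 0.0429
9.4 tcp stand [-136.7    9.5  211.4] F [-1.3  0.2 -1.4] w 0.043
[[-0.    -0.01  -1.   ]
 [ 1.     0.005 -0.   ]
 [ 0.005 -1.     0.01 ]]
```

```bash
sleep 1
```

```text
(no output)
```

View pics/w7.png

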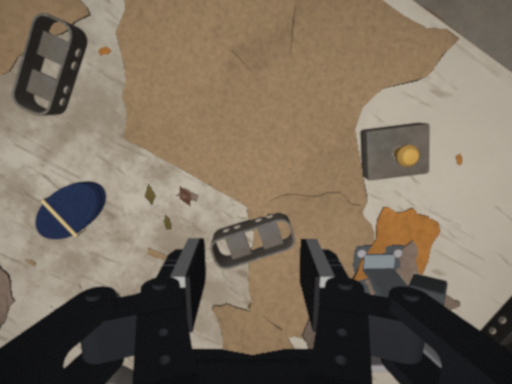

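View pics/c7.png

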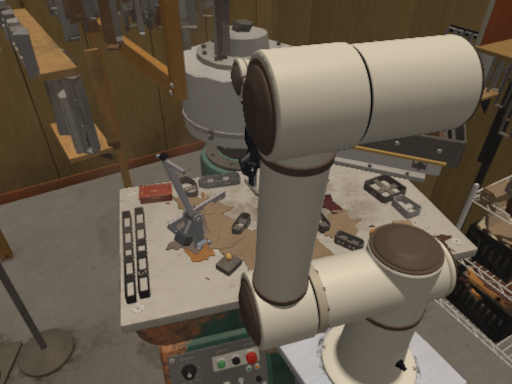

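```bash
python3 - <<'E'
from loc import *
w=np.load('w7.npy'); c=(w[0],w[1],w[2],w[3:].reshape(4,4))
for n,u,v,z in [('farL',228,267,.03),('farR',291,243,.03),('nearL',216,235,0),('nearR',277,214,0),('left',211,250,.03),('right',294,232,.03),('strip122',362,262,.006),('strip178',402,258,.006)]:
    print(n,loc(onz(c,u,v,z)))
im=cv2.imread('pics/w7.png'); cv2.imwrite('pics/w7c.png',cv2.resize(im[190:300,190:440],None,fx=3.2,fy=3.2,interpolation=cv2.INTER_CUBIC))
E
```

```text
farL [-39.  -14.6  30. ]
farR [-65.9  50.7  30. ]
nearL [-62.9 -29.4   0. ]
nearR [-87.4  38.1   0. ]
left [-58.3 -31.8  30. ]
right [-78.   53.4  30. ]
strip122 [-32.5 134.3   6. ]
strip178 [-37.3 178.8   6. ]
```

View pics/w7c.png

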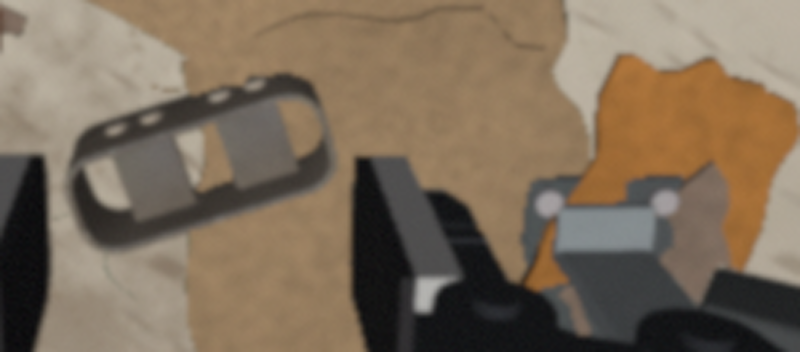

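The scene view shows the arm past upright, leaning left with its end at (163,157). The die is at about stand (-67, 11), turned 0.37 rad, so the left finger will meet it first and square it up. Lower the tool behind it.

```bash
python3 -m handwheel '[{"travel":[0,40,0],"rotation":[0,0,0]},{"travel":[0,40,0],"rotation":[0,0,0]},{"travel":[0,40,0],"rotation":[0,0,0]},{"travel":[0,40,0],"rotation":[0,0,0]},{"travel":[0,25,0],"rotation":[0,0,0]},{"travel":[0,10,0],"rotation":[0,0,0]},{"travel":[0,4,0],"rotation":[0,0,0]},{"travel":[0,0,0],"rotation":[0,0,0]}]' 0
python3 - <<'E'
from loc import *
s,R=st(); print(R.round(3))
E
```

```text
time_s: 10.17
ee_pos: [0.4819, 0.0144, 0.02]
eef_rot: [-1.573, 0.001, 1.859]
wrist_force: [0.1, 0.9, 0.7]
grip_width: 0.0427
10.17 tcp stand [-131.5    6.7   20. ] F [0.3 0.8 0.7] w 0.043
[[-0.     0.002 -1.   ]
 [ 1.    -0.001 -0.   ]
 [-0.001 -1.    -0.002]]
```

```bash
python3 -m handwheel '[{"travel":[0,7,0],"rotation":[0,0,0]},{"travel":[0,5,0],"rotation":[0,0,0]},{"travel":[0,0,-6],"rotation":[0,0,0]},{"travel":[0,0,-6],"rotation":[0,0,0]},{"travel":[0,0,-6],"rotation":[0,0,0]},{"travel":[0,0,-6],"rotation":[0,0,0]},{"travel":[0,0,-6],"rotation":[0,0,0]},{"travel":[0,0,-6],"rotation":[0,0,0]},{"travel":[0,0,-6],"rotation":[0,0,0]}]' 0
python3 - <<'E'
from loc import *
s,R=st()
im=vision.capture('wrist')[:,:,::-1]; cv2.imwrite('pics/w8.png',im)
im=vision.capture('side')[:,:,::-1]; cv2.imwrite('pics/s8.png',cv2.resize(im[110:260,180:380],None,fx=4,fy=4,interpolation=cv2.INTER_CUBIC))
E
```

```text
time_s: 10.92
ee_pos: [0.5207, 0.027, 0.0065]
eef_rot: [-1.57, -0.0, 1.859]
wrist_force: [-1.3, 0.4, 0.4]
grip_width: 0.0428
10.92 tcp stand [-90.6   7.8   6.5] F [-1.1  0.8  0.4] w 0.043
```

```bash
sleep 1
```

```text
(no output)
```

View pics/w8.png

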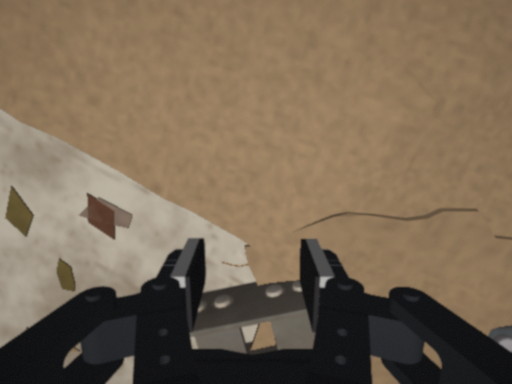

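View pics/s8.png

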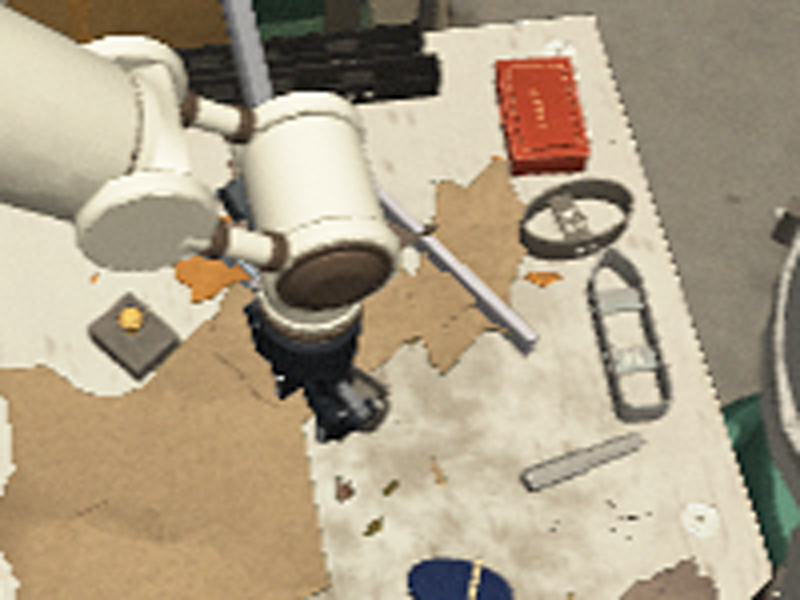

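```bash
python3 -m handwheel '[{"travel":[0,0,-6],"rotation":[0,0,0]},{"travel":[0,0,-6],"rotation":[0,0,0]},{"travel":[0,0,-6],"rotation":[0,0,0]},{"travel":[0,0,-6],"rotation":[0,0,0]},{"travel":[0,0,-6],"rotation":[0,0,0]},{"travel":[0,0,-6],"rotation":[0,0,0]},{"travel":[0,0,-6],"rotation":[0,0,0]},{"travel":[0,0,-6],"rotation":[0,0,0]},{"travel":[0,0,-6],"rotation":[0,0,0]},{"travel":[0,0,-6],"rotation":[0,0,0]}]' 0
python3 - <<'E'
from loc import *
s,R=st()
im=vision.capture('wrist')[:,:,::-1]; cv2.imwrite('pics/w9.png',im)
im=vision.capture('side')[:,:,::-1]; cv2.imwrite('pics/s9.png',cv2.resize(im[110:260,180:380],None,fx=4,fy=4,interpolation=cv2.INTER_CUBIC))
E
```

```text
time_s: 11.85
ee_pos: [0.5784, 0.044, 0.0065]
eef_rot: [-1.571, -0.0, 1.859]
wrist_force: [-0.4, -0.9, 0.1]
grip_width: 0.0429
11.85 tcp stand [-30.5   7.7   6.5] F [-0.7 -0.8  0.1] w 0.043
```

```bash
sleep 1
```

```text
(no output)
```

View pics/w9.png

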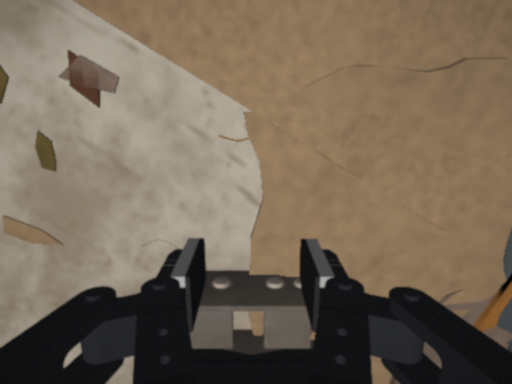

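View pics/s9.png

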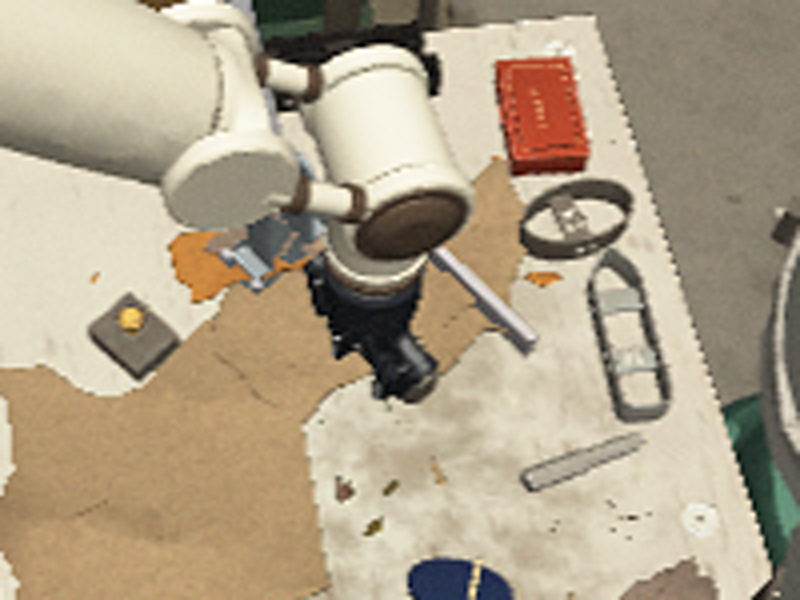

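Die is now square to the fingers and centred between them (its middle window at (249,322) in the wrist view). Continue.

```bash
python3 -m handwheel '[{"travel":[0,0,-6],"rotation":[0,0,0]},{"travel":[0,0,-6],"rotation":[0,0,0]},{"travel":[0,0,-6],"rotation":[0,0,0]},{"travel":[0,0,-6],"rotation":[0,0,0]},{"travel":[0,0,-6],"rotation":[0,0,0]},{"travel":[0,0,-6],"rotation":[0,0,0]},{"travel":[0,0,-6],"rotation":[0,0,0]},{"travel":[0,0,-6],"rotation":[0,0,0]},{"travel":[0,0,-6],"rotation":[0,0,0]},{"travel":[0,0,0],"rotation":[0,0,0]}]' 0
python3 - <<'E'
from loc import *
s,R=st()
im=vision.capture('wrist')[:,:,::-1]; cv2.imwrite('pics/w10.png',im)
im=vision.capture('side')[:,:,::-1]; cv2.imwrite('pics/s10.png',cv2.resize(im[110:260,180:380],None,fx=4,fy=4,interpolation=cv2.INTER_CUBIC))
E
```

```text
time_s: 12.78
ee_pos: [0.6311, 0.0594, 0.0069]
eef_rot: [-1.573, 0.001, 1.859]
wrist_force: [-0.3, 0.5, 0.6]
grip_width: 0.0432
12.78 tcp stand [24.4  7.5  6.9] F [-0.1  0.5  0.6] w 0.043
```

```bash
sleep 1
```

```text
(no output)
```

View pics/s10.png

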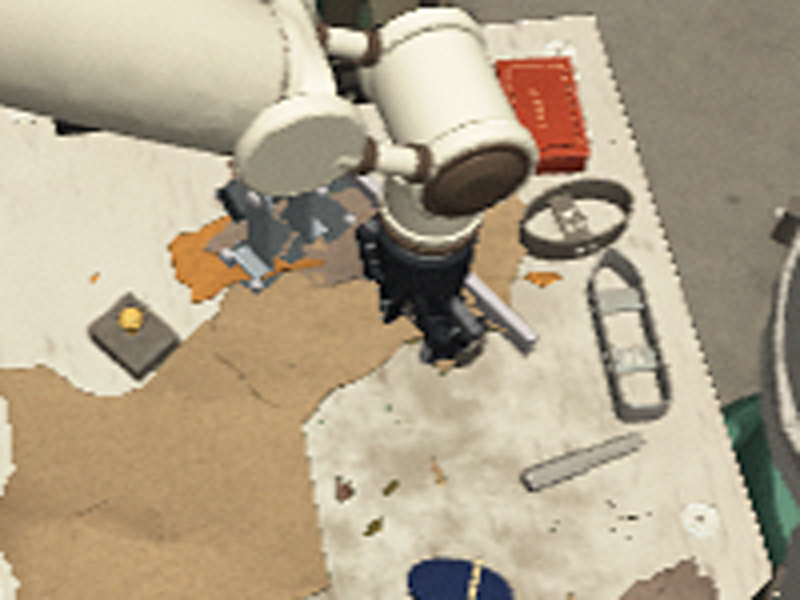

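View pics/w10.png

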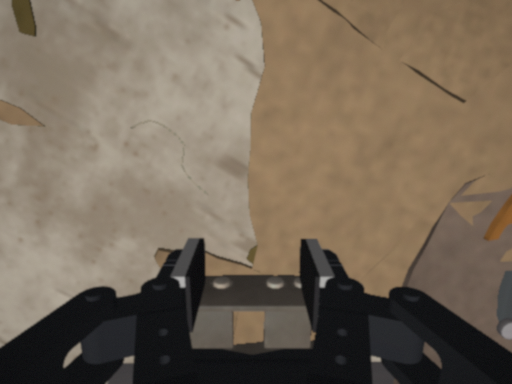

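Gap to the stop is still about 15 mm. I'll use small steps from here and watch the force.

```bash
python3 -m handwheel '[{"travel":[0,0,-3],"rotation":[0,0,0]},{"travel":[0,0,-3],"rotation":[0,0,0]},{"travel":[0,0,-3],"rotation":[0,0,0]},{"travel":[0,0,-1],"rotation":[0,0,0]},{"travel":[0,0,0],"rotation":[0,0,0]}]'
python3 -c "from loc import *; st()"
python3 -m handwheel '[{"travel":[0,0,-2],"rotation":[0,0,0]},{"travel":[0,0,0],"rotation":[0,0,0]}]'
python3 -c "from loc import *; st()"
```

```text
time_s: 13.3
ee_pos: [0.6395, 0.0621, 0.0066]
eef_rot: [-1.571, 0.0, 1.859]
wrist_force: [0.7, -0.2, 0.9]
grip_width: 0.0427
13.3 tcp stand [33.3  7.7  6.6] F [ 0.6 -0.4  0.9] w 0.043
time_s: 13.47
ee_pos: [0.6413, 0.0626, 0.0066]
eef_rot: [-1.571, 0.0, 1.859]
wrist_force: [-0.8, 0.6, -0.4]
grip_width: 0.0429
13.47 tcp stand [35.1  7.7  6.6] F [-0.6  0.8 -0.4] w 0.043
```

```bash
python3 -m handwheel '[{"travel":[0,0,-2],"rotation":[0,0,0]},{"travel":[0,0,0],"rotation":[0,0,0]}]'
python3 -c "from loc import *; st()"
python3 -m handwheel '[{"travel":[0,0,-2],"rotation":[0,0,0]},{"travel":[0,0,0],"rotation":[0,0,0]}]'
python3 -c "from loc import *; st()"
python3 -m handwheel '[{"travel":[0,0,-1],"rotation":[0,0,0]},{"travel":[0,0,0],"rotation":[0,0,0]}]'
python3 -c "from loc import *; st()
im=vision.capture('side')[:,:,::-1]; cv2.imwrite('pics/s11.png',cv2.resize(im[160:220,270:340],None,fx=10,fy=10,interpolation=cv2.INTER_CUBIC))"
```

```text
time_s: 13.63
ee_pos: [0.6433, 0.0632, 0.0066]
eef_rot: [-1.571, 0.0, 1.859]
wrist_force: [-0.2, 0.3, 0.4]
grip_width: 0.0428
13.63 tcp stand [37.2  7.7  6.6] F [-0.1  0.3  0.4] w 0.043
time_s: 13.8
ee_pos: [0.6452, 0.0638, 0.0066]
eef_rot: [-1.571, 0.0, 1.859]
wrist_force: [-0.3, 0.5, 0.6]
grip_width: 0.0429
13.8 tcp stand [39.2  7.7  6.6] F [-0.2  0.6  0.6] w 0.043
time_s: 13.97
ee_pos: [0.6461, 0.0641, 0.0065]
eef_rot: [-1.571, 0.0, 1.859]
wrist_force: [-0.4, -0.1, 1.1]
grip_width: 0.0424
13.97 tcp stand [40.1  7.7  6.5] F [-0.4  0.   1.1] w 0.042
```

```bash
sleep 1
```

```text
(no output)
```

View pics/s11.png

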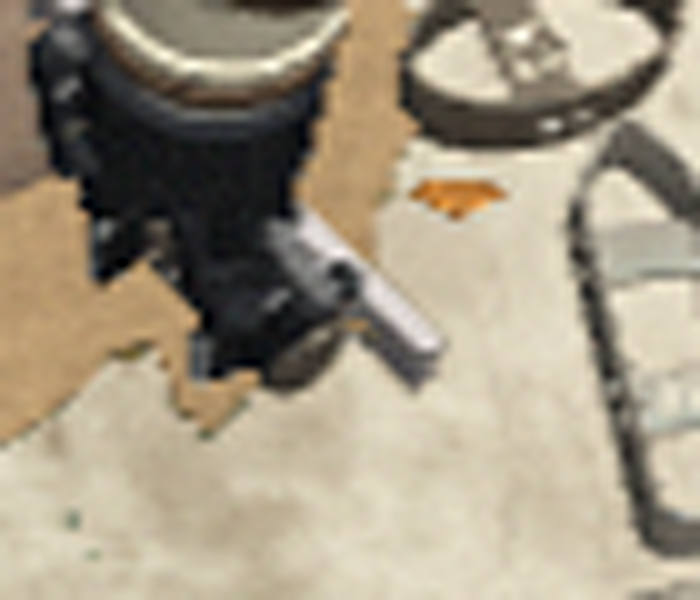

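```bash
for i in 1; do :; done
python3 -m handwheel '[{"travel":[0,0,-2],"rotation":[0,0,0]},{"travel":[0,0,0],"rotation":[0,0,0]}]'
python3 -m handwheel '[{"travel":[0,0,-1],"rotation":[0,0,0]},{"travel":[0,0,0],"rotation":[0,0,0]}]'
python3 -m handwheel '[{"travel":[0,0,-1],"rotation":[0,0,0]},{"travel":[0,0,0],"rotation":[0,0,0]}]'
python3 -c "from loc import *; st()"
```

```text
time_s: 14.18
ee_pos: [0.6476, 0.0645, 0.0064]
eef_rot: [-1.57, -0.0, 1.859]
wrist_force: [-1.8, -0.1, 0.8]
grip_width: 0.0427
time_s: 14.35
ee_pos: [0.6476, 0.0646, 0.0064]
eef_rot: [-1.568, -0.0, 1.859]
wrist_force: [-6.1, -3.4, 4.4]
grip_width: 0.0429
time_s: 14.52
ee_pos: [0.6476, 0.0645, 0.0064]
eef_rot: [-1.565, -0.001, 1.86]
wrist_force: [-10.7, -3.6, 8.0]
grip_width: 0.0423
14.52 tcp stand [41.7  7.7  6.4] F [-11.2  -0.5   8. ] w 0.042
```

Firm contact at TCP stand x = 41.7 mm (11 N). Back off straight and lift away.

```bash
python3 -m handwheel '[{"travel":[0,0,2],"rotation":[0,0,0]},{"travel":[0,0,3],"rotation":[0,0,0]},{"travel":[0,0,10],"rotation":[0,0,0]},{"travel":[0,0,20],"rotation":[0,0,0]},{"travel":[0,0,30],"rotation":[0,0,0]},{"travel":[0,0,35],"rotation":[0,0,0]},{"travel":[0,-25,35],"rotation":[0,0,0]},{"travel":[0,-35,20],"rotation":[0,0,0]},{"travel":[0,-35,0],"rotation":[0,0,0]},{"travel":[0,-35,0],"rotation":[0,0,0]},{"travel":[0,-35,0],"rotation":[0,0,0]},{"travel":[-20,-35,0],"rotation":[0,0,0]},{"travel":[-35,0,0],"rotation":[0,0,0]},{"travel":[-35,0,0],"rotation":[0,0,0]},{"travel":[-35,0,0],"rotation":[0,0,0]},{"travel":[0,0,0],"rotation":[0,0,0]}]'
python3 - <<'E'
from loc import *
s,R=st()
for n in ['wrist','side','scene']:
    c=cal(n)
    if n=='wrist': np.save('w12.npy',np.r_[c[:3],c[3].ravel()])
    cv2.imwrite(f'pics/{n}12.png',vision.capture(n)[:,:,::-1])
im=cv2.imread('pics/side12.png'); cv2.imwrite('pics/side12c.png',cv2.resize(im[110:260,180:380],None,fx=4,fy=4,interpolation=cv2.INTER_CUBIC))
E
```

```text
time_s: 15.85
ee_pos: [0.5394, -0.1038, 0.2065]
eef_rot: [-1.573, 0.004, 1.854]
wrist_force: [0.5, 0.2, 1.0]
grip_width: 0.0426
15.85 tcp stand [-109.8 -123.   206.5] F [0.5 0.1 1. ] w 0.043
```

```bash
sleep 1
```

```text
(no output)
```

View pics/side12c.png

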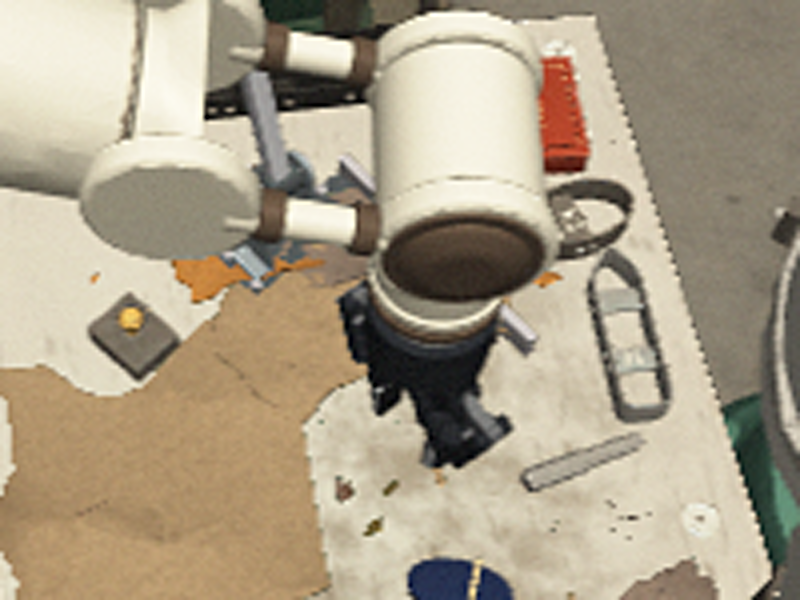

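View pics/wrist12.png

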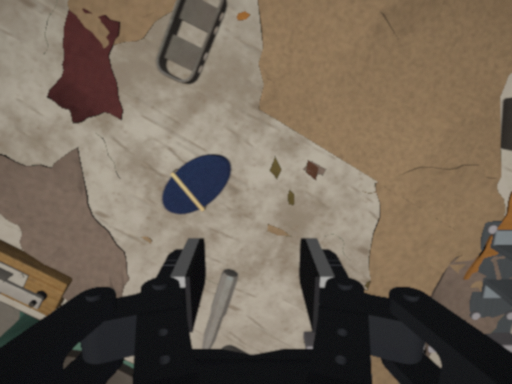

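View pics/scene12.png

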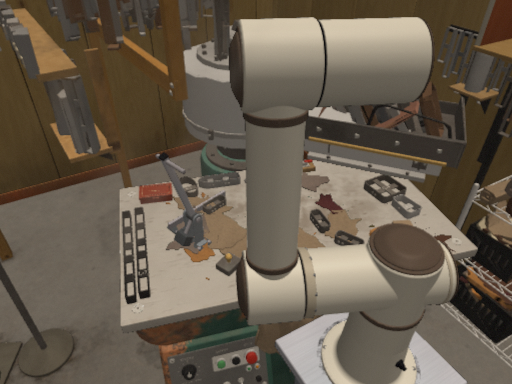

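Arm still up at (165,158). The die is hidden from the side camera, so I retreat further for a clear look.

```bash
python3 -m handwheel '[{"travel":[0,0,30],"rotation":[0,0,0]},{"travel":[-20,0,30],"rotation":[0,0,0]},{"travel":[-25,0,30],"rotation":[0,0,0]},{"travel":[-25,0,30],"rotation":[0,0,0]},{"travel":[-35,0,0],"rotation":[0,0,0]},{"travel":[-35,0,0],"rotation":[0,0,0]},{"travel":[-35,0,0],"rotation":[0,0,0]},{"travel":[-35,0,0],"rotation":[0,0,0]},{"travel":[-35,0,0],"rotation":[0,0,0]},{"travel":[0,0,0],"rotation":[0,0,0]}]'
python3 - <<'E'
from loc import *
s,R=st()
for n in ['side','scene']:
    cv2.imwrite(f'pics/{n}13.png',vision.capture(n)[:,:,::-1])
im=cv2.imread('pics/side13.png'); cv2.imwrite('pics/side13c.png',cv2.resize(im[110:260,180:380],None,fx=4,fy=4,interpolation=cv2.INTER_CUBIC))
im=cv2.imread('pics/scene13.png'); cv2.imwrite('pics/scene13c.png',cv2.resize(im[150:270,130:290],None,fx=5,fy=5,interpolation=cv2.INTER_CUBIC))
E
```

```text
time_s: 16.83
ee_pos: [0.4931, -0.3712, 0.2047]
eef_rot: [-1.571, 0.002, 1.857]
wrist_force: [-0.6, 0.0, 0.2]
grip_width: 0.0425
16.83 tcp stand [-230.1 -366.3  204.7] F [-0.6  0.2  0.2] w 0.042
```

```bash
sleep 1
```

```text
(no output)
```

View pics/side13c.png

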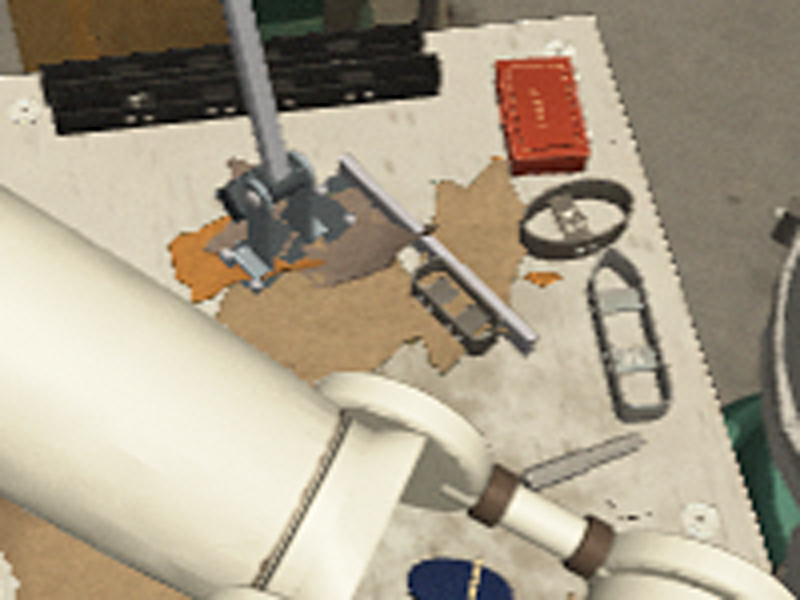

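View pics/scene13c.png

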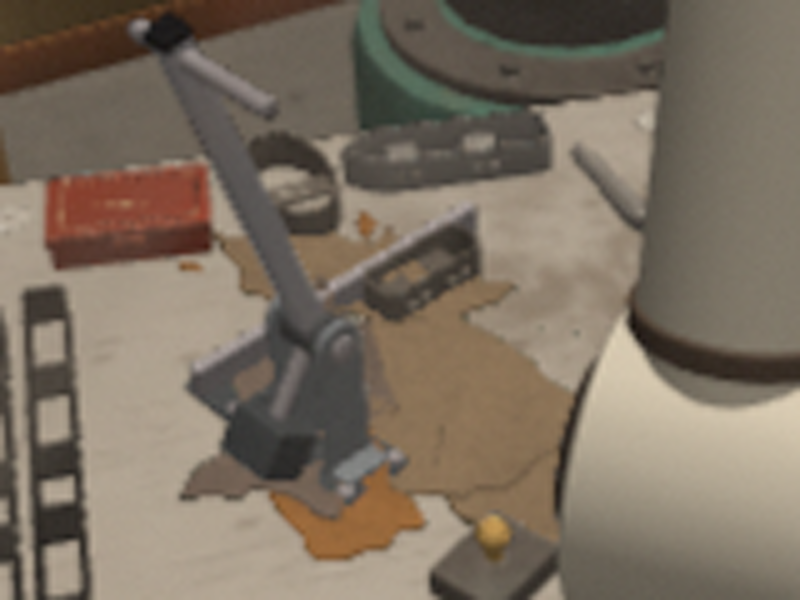

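```bash
python3 - <<'E'
from loc import *
c=cal('side')
for n,x,y,z in [('farL top',432,262,.03),('farR top',495,322,.03),('L end',414,277,.03),('R end',494,335,.03),('nearL bot',418,297,0),('nearR bot',465,354,0),('centre',455,304,.022),('stop end front',525,345,.028)]:
    print(n,loc(onz(c,180+x/4-.4,110+y/4-.4,z)))
E
```

```text
farL top [79.6 45.1 30. ]
farR top [ 80.9 -32.   30. ]
L end [57.7 43.6 30. ]
R end [ 71.7 -40.6  30. ]
nearL bot [61.  38.6  0. ]
nearR bot [ 54.5 -28.5   0. ]
centre [70.6  4.9 22. ]
stop end front [ 86.1 -63.   28. ]
```

```bash
python3 -c "
from station import workorder; print(workorder.finish_job())"
```

```text
the job is handed in; nothing more can be done
None
```

The job is handed in, at about 17 s of the 58 s allowed. The guard arm is up, and the die lies against the back stop; the interface gave no verdict.

**What I did:** I pushed the guard arm up at its rod with shut, tilted fingers until it fell over onto its stop by itself. Then I pushed the farthest look-alike die under it with half-open fingers. That squared the die up on the way and pressed it against the back stop until the force reached about 11 N. After that I backed off well clear.

**Last checks:**
- **Arm:** in the scene and side pictures it is past upright and stayed there after I backed away.
- **Die:** it stands flat at about stand x = 71 mm, y = 5 mm. The pictures and the flush stop contact both show it square to the stop.
- **Bystanders:** none appears moved. In the last side view the arm partly covers the punch and blanks.
- **Tool:** it touches nothing.

**What disagreed:** points read from the pictures scatter by a few mm. The stop's front edge read x = 86 instead of 90 mm. Readings from the die's rounded ends suggest a slight turn (14 mm over its length), while its long edges do not. I trusted the edges and the contact force.

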